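Hang the denture bath on its shelf hook

TASK

Get the drying hook ready and hang the denture bath on it: stand the tablet tube upright in the square tray so that it is out of the way, and press the hook's post fully home in its socket. Then push the mint denture bath along the shelf and off its end so that its handle catches on the hook and it hangs there level; the bath is wet and its handle has just been disinfected, so do not lift the bath and do not touch the handle. Leave everything else where it is.

Things in the scene. Friction and masses are not known exactly. Their poses are not given: they have to be found in the camera images.
- shelf: Fixed low oak shelf, one piece with the hook's socket. Origin on the counter under the hook's line; y runs along the shelf to the hook (about world +y), x across (away from the robot), z up. Board: x -130..130, y -290..60 mm, top at z = 90 mm, 18 thick. The hook's arm lies over x = 0. Socket: oak block 60 x 60 x 50 mm high at x = 0, y = 225 mm, bored from above.
- stem (a joint): How far the hook's post is pressed into its socket, in m: 0 = 22 mm proud, 0.022 = home, its brass shoulder flush on the block. It slides straight down, tight (about 9 N of friction), and stays where it is left. It starts 16 to 22 mm proud; the arm is then too high and blocks the bath's handle.
- stem_cap (a point): Centre of the flat top of the steel cap, 40 mm in diameter, on top of the hook's upright 16 mm post: press here. 265 mm above the counter when home.
- hook (a point): Steel arm, 10 mm thick, from the post back to the shelf. Origin: on its upper side, middle of a dip; axes as the shelf's. Dip flat for y -25..25 mm, 10 mm higher before and behind. Free end y = -86 mm (over the board, 11 mm in from its end), post y = 90 mm. Post home: the raised part passes 4 mm under the handle bar of a bath standing on the shelf, the dip 14 mm under.
- bath: Mint closed square box 110 x 110 mm, 70 mm high, the lowest 12 mm being a foot 70 x 70 mm; about 0.33 kg. Origin: centre of its underside; x, y square to its faces. A rigid handle stands over the middle in its x-z plane. It starts on the shelf's -y half, nearer to the robot than the hook's line, turned up to 0.4 rad from the shelf's axes (handle across the shelf).
- bath_handle: The bath's fixed handle of 10 mm steel rod. Origin: middle of the straight top bar, its centre line 150 mm above the bath's underside. The bar runs along x, 56 mm long; legs go down from its ends to the box's lid at x = -36 and +36 mm.
- tube: Closed aluminium tablet tube, upright, 34 mm in diameter (cap 36 mm), 110 mm tall, about 90 g. Origin: centre of its underside. It starts on the shelf between the bath and the hook.
- tray: Fixed square white ceramic tray on the counter, 120 x 120 mm outside, rim 14 mm high and 5 mm thick, inner floor 5 mm above the counter. Origin: centre of its underside.
- holder: Bystander: ceramic toothbrush holder, 54 mm in diameter, 80 mm tall with two brushes up to 175 mm, on the shelf's far edge. Origin: centre of its underside.
- jar: Bystander: jar 50 mm in diameter, 60 mm tall, on the shelf's far edge. Origin: centre of its underside.
- tweezers: Bystander: steel tweezers 97 mm long, 8 mm high, 15 mm wide, lying along the shelf's near edge, past the bath. Origin: its middle, underside.
- hairbrush: Bystander: flat wooden-handled brush 190 mm long lying on the counter in front of the shelf.
There are look-alikes about, which are no part of the job. There is more than one size of the tube; the one meant has the size given above. Of the things shaped like the tray, the white one is meant.

How it is judged:
On the way, in this order (a step that is already met when the one before it is completed fails the run):
1. the tube stands in the tray and the hook's post is home (value of joint stem above 0.0195 m and horizontal distance between tube and tray below 0.055 m and height (world z) of tube below 0.012 m and angle between tube's own z axis and vertical below 0.15 rad), for 0.2 s.
2. the bath's handle rests on the hook (z of bath in the frame of shelf below 0.085 m and contact force between bath_handle and shelf above 1 N), for 0.2 s.
At the end, for the whole second after the job is handed in: Post home within 2.5 mm; tube upright (0.15 rad) on the tray's floor; the bath hangs by its handle's bar on the hook's arm, within 55 mm of the dip's middle along the arm and 30 mm across it, level within 0.25 rad and at most swinging gently (under 150 mm/s) (all of step 1 and contact force between bath_handle and shelf above 1 N and x of bath_handle in the frame of hook between -0.03 and 0.03 m and y of bath_handle in the frame of hook between -0.055 and 0.06 m and z of bath_handle in the frame of hook between -0.005 and 0.02 m and angle between bath's own z axis and vertical below 0.25 rad and linear speed of bath below 0.15 m/s); the robot touches nothing.
It fails at once if the bath is lifted (its underside more than 20 mm above the shelf) (z of bath in the frame of shelf above 0.11 m).
It fails at once if the robot touches the bath's handle (contact force between any of the fingers, the arm and bath_handle above 0.5 N).
It fails at once if a bystander is moved more than 30 mm (distance of any of holder, jar, tweezers, hairbrush from where it was at the start of the episode above 0.03 m).
It also fails if it takes over 72 s, if anything falls off the work surface, if the arm or the gripper's body presses on something with over 40 N, if the wrist force passes 120 N, or if a joint passes its speed limit or range.

ROBOT

A 6-joint arm with a two-finger parallel gripper is mounted at the origin on the work surface. World frame = base frame: x ahead of the robot, y to its left, z up, the work surface at z = 0. Lengths are in m, angles in rad, forces in N, time in s.
With the tool pointing down it reaches from about 0.25 to 0.775 m from the base axis. Payload 4 kg.
Tool frame: the origin (TCP) lies on the front face of the gripper's body, between the roots of the fingers; the fingertips stand 73 mm ahead of it and the grasp point (between the pads) lies 54 mm ahead of it; z points along the fingers, y is the line along which they close (so a half turn about z gives the same grasp; the last joint's range is limited). The gripper opens to 85 mm and grips with 20 to 120 N. Pads are 22 mm wide; open, the fingers measure 114 mm over their backs; the gripper's body (76 mm by 85 mm) begins 54 mm behind the grasp point. The pads swing forward as they close: fully open they stand 13 mm farther back than shut.
Start: joints at [1.116, 0.087, 1.371, -0, 1.684, -0.103], TCP at [0.19, 0.516, 0.304] pointing down, gripper open.
Joint ranges: [-3.1, 3.1], [-0.76, 2.03], [0.27, 2.55], [-1.08, 4.22], [0.17, 2.65], [-2.57, 2.57]. Speed limits (rad/s): [2.79, 2.79, 3.14, 3.14, 3.14, 3.14].

INTERFACE

Orientations are given as a unit quaternion [w, x, y, z].
In Python, from workcell import bot, eyes gives the robot as it stands.
- The arm moves only by the tool step_arm, never from a script. Its argument "steps" is text: rows parted by semicolons, each of 4 numbers parted by spaces: the shift along the world's x, y, z in m, then the turn about the world's z in rad. A call has 1 to 5 rows; each row shifts and turns the commanded pose from where the row before left it; what a row does not reach is not made up. A row lasts 1/10 s, in which the tool goes at most 50 mm and 8.59 degrees, less where a joint would pass 70% of its speed; a pose out of reach is approached as far as the arm can. A call is refused whole if a number of a shift passes 0.05 or a number of a turn 0.15, either way. A call with a gripper value outside its range is refused whole. "gripper" is the opening, from -1 (shut) to 1 (fully open), so that 0 is half open, set as the call begins (left out, the last holds). The fingers move at their own pace and stop on an object; "force" is the grip in N (left out, the last holds). Time passes only in rows, so rows that do not move let the fingers close. It gives the time, the measured TCP pose, the force, the opening and the grip force at its end, in the units of the state.
- bot.observe(): the state, without advancing time (a new reading comes with each control period).
- eyes.capture(name): name is "scene" or "side" or "wrist"; returns the picture (400x640x3 uint8, blue, green, red); there is no depth.
- eyes.calibration(name): a dict with "camera_matrix" (3x3 intrinsics, pixels), "R" (3x3) and "t" (3): a world point X has camera coordinates R X + t. Camera axes: x right, y down, z forward; pixel columns grow to the right and rows downward; lengths in m; the calibration is good to about 2 mm. A picture is of the moment at which its call begins: read the wrist's pose just before it. calibration takes no time and is no camera call; for the wrist camera it gives the pose at the moment of the call.
- bot.sign_off(): hands the job in; it is judged then, once.
The state is a dict: "t": time; "qpos": joint angles; "qvel": joint speeds; "joint_efforts": joint torques, N m; "tcp_pos": TCP position; "eef_rot": TCP orientation; "wrist_force": force on the tool from outside, world axes, zero at the start; "ft_torque": the same for the moment, N m; "width": finger opening in m; "finger_force": force on a finger pad.
Only numpy, scipy, OpenCV 4.12 (cv2) and the standard library are available. Lean on these libraries where they do the work, as an engineer would, in place of code of your own. Each camera call takes 0.05 s, during which the arm holds its last target. There are 200 camera calls.

## Working session

There is one attempt and no reset: what is moved stays moved. The work goes in short steps, Python scripts to look and compute and a tool call to move; the robot and the scene stay as the last step left them, time stands still between calls to the robot, and variables do not carry over. Pictures are saved under pics/ and viewed, at most 10 in all, crops included, and the job is handed in when it is done.

Besides the shell and the picture viewer there is one more tool, called after "Emit:" as name(argument=value, ...) on one line, values as JSON. step_arm: Moves the arm, as the interface text tells. Its arguments: {"type":"object","properties":{"steps":{"type":"string"},"gripper":{"type":"number"},"force":{"type":"number"}},"required":["steps"]}

```bash
mkdir -p pics; cat > h.py <<'E'
import numpy as np, cv2
from workcell import bot, eyes
def cal(n):
    c=eyes.calibration(n); return np.array(c["camera_matrix"]),np.array(c["R"]),np.array(c["t"]).ravel()
def ray(n,u,v,z,c=None):
    K,R,t=c or cal(n); C=-R.T@t; d=R.T@np.linalg.solve(K,[u,v,1.]); return C+d*(z-C[2])/d[2]
def proj(n,X,c=None):
    K,R,t=c or cal(n); p=K@(R@np.asarray(X,float)+t); return p[:2]/p[2]
E
python3 - <<'E'
from h import *
for n in("scene","side"):
    cv2.imwrite(f"pics/{n}0.png",eyes.capture(n)); K,R,t=cal(n); print(n,-R.T@t,R[2],K[0,0])
o=bot.observe();print(o["t"],o["eef_rot"])
E
```

```text
scene [0.95390077 0.53401124 1.168699  ] [-0.36386479 -0.34471532 -0.86531715] 462.29171087830474
side [-0.12495963 -0.65971626  0.81283623] [ 0.54174324  0.66693646 -0.51157602] 492.7249621799446
0.1 [-2.98441393e-04  1.74988973e-01  9.84569841e-01 -9.99549432e-04]
```

View pics/scene0.png

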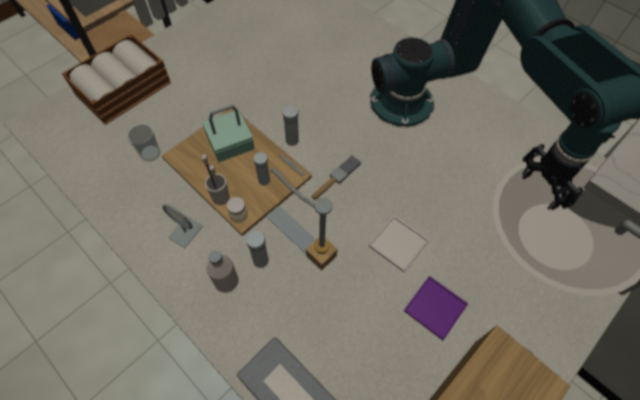

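View pics/side0.png

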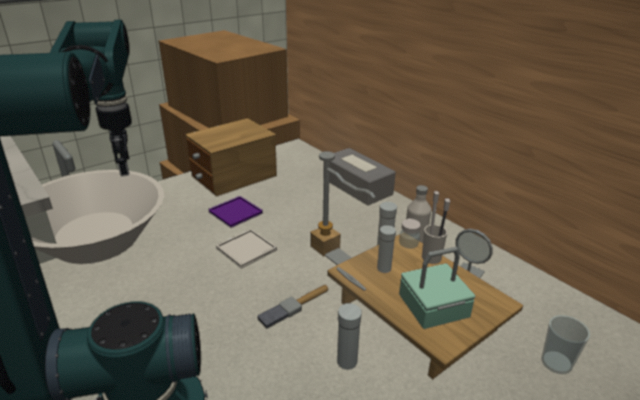

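The scene view shows the shelf corners at (163,156), (243,233) and (310,176). The bath is at (228,135), the tube on the shelf at (262,168), the cap at (323,207), the socket at (321,252) and the white tray at (398,244). The side view shows the same objects. The other tubes, at scene (290,125) and (258,248), stand off the shelf.

```bash
python3 - <<'E'
from h import *
def crop(n,x0,y0,x1,y1,s,o):
    i=cv2.imread(f"pics/{n}0.png")[y0:y1,x0:x1]; i=cv2.convertScaleAbs(i,alpha=1.5)
    cv2.imwrite(o,cv2.resize(i,None,fx=s,fy=s,interpolation=cv2.INTER_CUBIC))
crop("scene",155,95,355,275,4-.7,"pics/c1.png") if 0 else crop("scene",155,95,355,245,4,"pics/c1.png")
crop("side",310,140,530,380,2.5,"pics/c2.png") if 0 else crop("side",305,145,505,295,4,"pics/c2.png") if 0 else crop("side",300,145,530,385,2.5,"pics/c2.png")
E
```

```text
(no output)
```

View pics/c1.png

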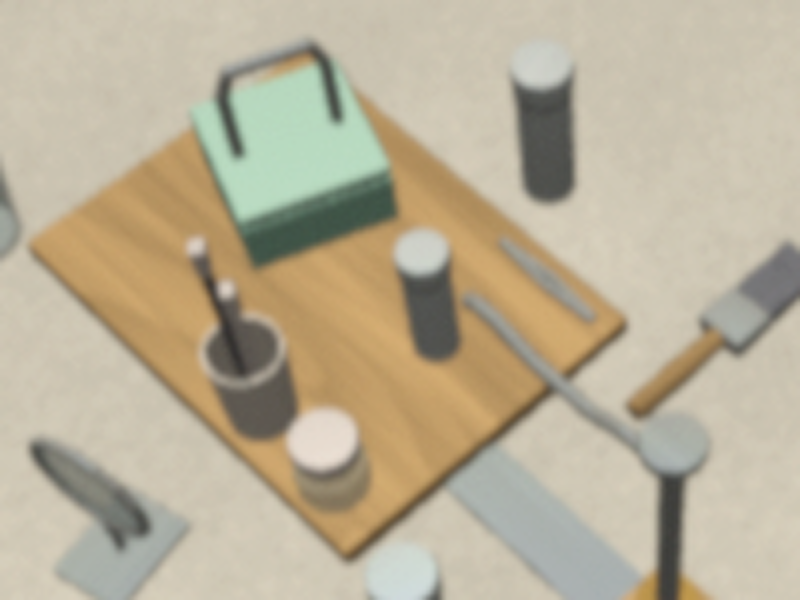

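View pics/c2.png

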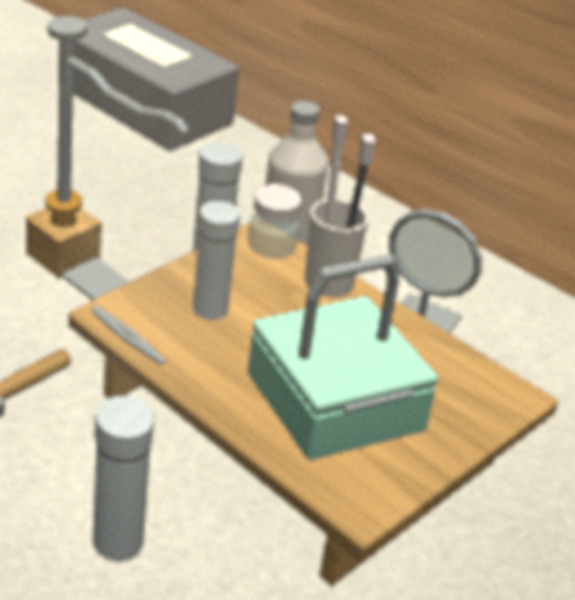

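The crops give sub-pixel points for the shelf corners, bath lid, handle bar, tube top and cap. I'll fit poses from them.

```bash
python3 - <<'E'
from h import *
from scipy.optimize import least_squares
c={n:cal(n) for n in("scene","side")}
A=lambda x,y:("scene",155+(x+.5)/4-.5,95+(y+.5)/4-.5)
B=lambda x,y:("side",300+(x+.5)/2.5-.5,145+(y+.5)/2.5-.5)
def rect(hx,hy,obs,z,p0,ylo=None):
    def f(p):
        cs,s=np.cos(p[2]),np.sin(p[2]);r=[]
        for (lx,ly,lz),(n,u,v) in obs:
            r+=list(proj(n,[p[0]+cs*lx-s*ly,p[1]+s*lx+cs*ly,z+lz],c[n])-[u,v])
        return r
    q=least_squares(f,p0); print(q.x.round(4),"rms",np.sqrt(np.mean(q.fun**2)).round(2),np.round(q.fun,1)); return q.x
mm=.001
sh=rect(0,0,[((.13,-.29,0),A(30,245)),((.13,.06,0),A(347,555)),((-.13,.06,0),A(625,322)),((-.13,.06,0),B(70,322)),((.13,-.29,0),B(557,405)),((-.13,-.29,0),B(366,550))],.09,[.5,0,0])
h=.055
ba=rect(0,0,[((-h,-h,0),A(335,65)),((h,-h,0),A(192,107)),((h,h,0),A(245,222)),((-h,h,0),A(388,177)),((-h,h,0),B(255,327)),((h,h,0),B(367,297)),((h,-h,0),B(437,378)),((-h,-h,0),B(322,410)),
 ((-.03,0,.08),A(318,45)),((.03,0,.08),A(225,80))],.16,[.5,-.1,0])
def tri(a,b):
    def f(X): return np.r_[proj(a[0],X,c[a[0]])-a[1:],proj(b[0],X,c[b[0]])-b[1:]]
    q=least_squares(f,[.5,0,.2]); return q.x,np.abs(q.fun).max()
def fs(X): 
    cs,s=np.cos(sh[2]),np.sin(sh[2]);d=np.asarray(X)[:2]-sh[:2]; return np.round([cs*d[0]+s*d[1],-s*d[0]+cs*d[1]],4)
print("bath in shelf",fs(ba),ba[2]-sh[2])
for nm,X in (("tube",tri(A(422,252),B(219,213))),("cap",tri(A(675,443),B(68,27)))): print(nm,X[0].round(4),round(X[1],2),fs(X[0]))
ds=[((-.06,.06,0),)]
rect(0,0,[((-.06,-.06,0),("scene",395,219)),((.06,-.06,0),("scene",371,243)),((.06,.06,0),("scene",403,270)),((-.06,.06,0),("scene",428,243)),
 ((-.06,.06,0),("side",217,247)),((.06,.06,0),("side",247,232)),((.06,-.06,0),("side",276,248)),((-.06,-.06,0),("side",246,265))],.014,[.4,.3,0])
for nm,p,z in (("holder",A(262,415),.09),("holdertop",A(244,350),.17),("jar",A(330,485),.09),("jartop",A(323,440),.15),("tw1",A(500,240),.094),("tw2",A(592,318),.094),("hooktip",A(470,300),.23),("tubeoff",A(548,190),0)):
    X=ray("scene",*p[1:],z,c["scene"]); print(nm,X.round(3),fs(X))
E
```

```text
[ 5.829e-01 -2.790e-02  3.000e-04] rms 1.63 [-1.9 -1.4 -0.4 -0.8  1.1 -2.3 -1.7 -3.2  1.5 -1.9 -0.5  0. ]
[ 0.5481 -0.2057 -0.339 ] rms 1.62 [-0.4 -2.8 -1.7 -0.2 -1.6 -0.   0.9 -3.  -1.7 -3.  -0.6 -1.3  1.1 -1.
 -2.  -1.5 -1.8 -0.6 -0.3 -1.7]
bath in shelf [-0.0349 -0.1778] -0.3393310829925927
tube [ 0.5639 -0.0445  0.1981] 0.17 [-0.019  -0.0166]
cap [0.5859 0.1991 0.2824] 0.51 [0.0031 0.227 ]
[0.4101 0.325  0.0951] rms 2.77 [-2.1 -4.4 -2.9  1.6  1.7  0.8  0.9 -4.  -1.5 -2.6  3.6 -4.2  1.2 -2.5
 -4.4 -0.9]
holder [ 0.685 -0.085  0.09 ] [ 0.1025 -0.0573]
holdertop [ 0.683 -0.084  0.17 ] [ 0.0999 -0.0566]
jar [ 0.688 -0.012  0.09 ] [0.1051 0.0158]
jartop [ 0.685 -0.009  0.15 ] [0.1021 0.0185]
tw1 [ 0.476 -0.075  0.094] [-0.1072 -0.0468]
tw2 [0.476 0.019 0.094] [-0.1069  0.0466]
hooktip [0.58  0.022 0.23 ] [-0.0033  0.0499]
tubeoff [ 0.374 -0.136  0.   ] [-0.2085 -0.1085]
```

Emit:
step_arm(steps="0.02 -0.042 0 -0.1;0.02 -0.042 0 -0.1;0.02 -0.042 0 -0.1;0.02 -0.042 0 -0.1;0.02 -0.042 0 -0.1", gripper=1)

```text
t: 0.6
tcp_pos: [0.2897, 0.3046, 0.3034]
eef_rot: [0.0, 0.415, 0.91, -0.0]
wrist_force: [0.2, 1.2, 0.8]
width: 0.0856
finger_force: 0.0
```

Emit:
step_arm(steps="0.02 -0.042 0 -0.1;0.02 -0.042 0 -0.1;0.02 -0.042 0 -0.1;0.02 -0.042 0 -0.1;0.02 -0.042 0 -0.1")

```text
t: 1.1
tcp_pos: [0.3897, 0.0945, 0.3037]
eef_rot: [-0.0, 0.627, 0.779, 0.0]
wrist_force: [0.7, 0.5, 0.2]
width: 0.0852
finger_force: 0.0
```

Emit:
step_arm(steps="0.02 -0.042 0 -0.1;0.02 -0.042 0 -0.1;0.02 -0.042 0 -0.02;0 0 0 0")

```text
t: 1.5
tcp_pos: [0.4507, -0.0342, 0.3027]
eef_rot: [0.0, 0.71, 0.704, -0.001]
wrist_force: [-0.2, 0.7, -0.1]
width: 0.0852
finger_force: 0.0
```

```bash
python3 - <<'E'
from h import *
im=eyes.capture("wrist");c=cal("wrist");np.savez("w1.npz",K=c[0],R=c[1],t=c[2])
for X in([.564,-.0445,.2],[.583,.021,.245],[.586,.199,.2824]): print(proj("wrist",X,c).round(0))
cv2.imwrite("pics/w1.png",im); o=bot.observe(); print(o["tcp_pos"],o["eef_rot"],o["t"],o["width"])
E
```

```text
[489. 243.]
[610. 156.]
[1218. -997.]
[ 0.44986681 -0.03188827  0.30286821] [-9.25036066e-04  7.09186108e-01  7.05020395e-01 -6.71121850e-04] 1.55 0.08536883241185124
```

View pics/w1.png

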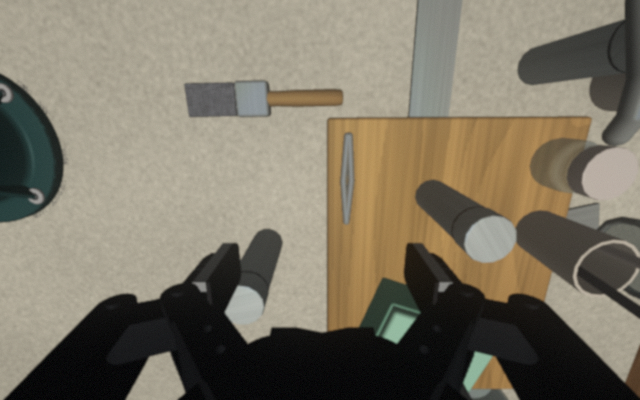

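The wrist view shows the tube top at (488,237), the board's end corners at (328,118) and (591,117), and the hook tip near (618,138).

```bash
python3 - <<'E'
from h import *
d=np.load("w1.npz");c=(d["K"],d["R"],d["t"])
for n,u,v,z in (("tube",489,238,.2),("tubebase",437,197,.09),("b1",328,118,.09),("b2",591,117,.09),("tip",618,138,.245)): print(n,ray("wrist",u,v,z,c).round(4))
E
```

```text
tube [ 0.5636 -0.0409  0.2   ]
tubebase [ 0.5723 -0.0449  0.09  ]
b1 [0.4567 0.0363 0.09  ]
b2 [0.7134 0.0358 0.09  ]
tip [0.5845 0.0292 0.245 ]
```

Emit:
step_arm(steps="0.038 -0.003 0 0;0.038 -0.003 0 0;0.038 -0.003 0 0;0 0 0 0")

```text
t: 1.95
tcp_pos: [0.5661, -0.0375, 0.3009]
eef_rot: [-0.002, 0.707, 0.707, -0.001]
wrist_force: [0.1, -0.6, -0.8]
width: 0.0855
finger_force: 0.0
```

Emit:
step_arm(steps="0 -0.005 -0.024 0;0 0 -0.024 0;0 0 -0.024 0;0 0 0 0")

```text
t: 2.35
tcp_pos: [0.5607, -0.0419, 0.2277]
eef_rot: [-0.004, 0.707, 0.707, -0.002]
wrist_force: [-1.0, 0.4, -0.5]
width: 0.0853
finger_force: 0.0
```

Emit:
step_arm(steps="0 0 0 0;0 0 0 0;0 0 0 0;0 0 0 0;0 0 0 0", gripper=-1, force=30)

```text
t: 2.85
tcp_pos: [0.5641, -0.0437, 0.2339]
eef_rot: [0.001, 0.707, 0.707, 0.001]
wrist_force: [-0.6, 0.4, 5.7]
width: 0.035
finger_force: 29.8
```

Emit:
step_arm(steps="0 0 0 0;0 0 0 0;0 0 0 0")

```text
t: 3.15
tcp_pos: [0.5641, -0.0437, 0.2339]
eef_rot: [0.001, 0.707, 0.707, 0.001]
wrist_force: [-0.3, -0.4, 6.4]
width: 0.0355
finger_force: 29.9
```

Emit:
step_arm(steps="0 0 0.02 0;0 0 0.03 0;0 0 0.03 0;-0.02 0 0 0;-0.04 0 0 0")

```text
t: 3.65
tcp_pos: [0.5045, -0.044, 0.3123]
eef_rot: [0.001, 0.707, 0.707, 0.001]
wrist_force: [-1.0, -0.8, -1.1]
width: 0.0352
finger_force: 30.4
```

Emit:
step_arm(steps="-0.045 0 0 0;-0.04 0.02 0 0;-0.009 0.045 0 0;0 0.045 0 0;0 0.045 0 0")

```text
t: 4.15
tcp_pos: [0.4087, 0.1123, 0.312]
eef_rot: [0.0, 0.708, 0.706, 0.0]
wrist_force: [1.2, -0.5, -0.5]
width: 0.0349
finger_force: 30.6
```

Emit:
step_arm(steps="0 0.045 0 0;0 0.045 0 0;0 0.045 0 0;0 0.04 0 0;0 0.03 0 0")

```text
t: 4.65
tcp_pos: [0.4089, 0.3186, 0.3112]
eef_rot: [-0.0, 0.707, 0.707, -0.0]
wrist_force: [0.0, -1.3, -1.0]
width: 0.0352
finger_force: 30.6
```

```bash
python3 - <<'E'
from h import *
im=eyes.capture("scene"); o=bot.observe(); print(o["tcp_pos"],o["eef_rot"],o["t"],o["width"],o["wrist_force"])
cv2.imwrite("pics/s2.png",cv2.resize(im[150:300,300:500],None,fx=4,fy=4,interpolation=cv2.INTER_CUBIC))
E
```

```text
[0.40864476 0.32186803 0.3107076 ] [-2.02093427e-03  7.05734900e-01  7.08472804e-01  6.72747909e-04] 4.7 0.03510028496441604 [ 0.89937615  1.91990594 -0.18176177]
```

View pics/s2.png

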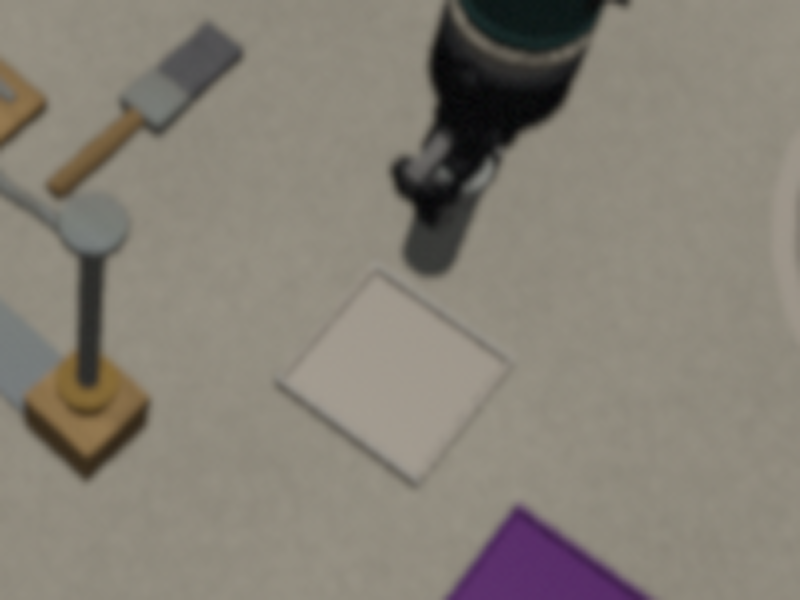

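The tube hangs vertically in the gripper. The tray corners are at crop (378,270), (513,367), (415,487) and (277,382).

```bash
python3 - <<'E'
from h import *
for x,y in((378,270),(513,367),(415,487),(277,382),(396,376)): print(ray("scene",300+x/4-.4,150+y/4-.4,.014).round(3))
E
```

```text
[0.36  0.267 0.014]
[0.353 0.381 0.014]
[0.468 0.389 0.014]
[0.475 0.273 0.014]
[0.414 0.328 0.014]
```

Emit:
step_arm(steps="0.005 0.006 -0.03 0;0 0 -0.04 0;0 0 -0.04 0;0 0 -0.03 0;0 0 -0.01 0")

```text
t: 5.2
tcp_pos: [0.4124, 0.3208, 0.1572]
eef_rot: [-0.001, 0.708, 0.707, -0.004]
wrist_force: [-0.9, 0.6, -1.0]
width: 0.0353
finger_force: 30.5
```

Emit:
step_arm(steps="0 0 -0.004 0;0 0 -0.004 0;0 0 0 0")

```text
t: 5.5
tcp_pos: [0.4153, 0.3227, 0.1555]
eef_rot: [0.0, 0.708, 0.707, 0.001]
wrist_force: [0.6, -0.3, -1.2]
width: 0.0348
finger_force: 30.5
```

Emit:
step_arm(steps="0 0 -0.003 0;0 0 -0.003 0;0 0 0 0")

```text
t: 5.8
tcp_pos: [0.4151, 0.3227, 0.1489]
eef_rot: [0.0, 0.707, 0.707, 0.001]
wrist_force: [1.2, 0.9, 1.1]
width: 0.0354
finger_force: 30.7
```

Emit:
step_arm(steps="0 0 -0.003 0;0 0 0 0")

```text
t: 6.0
tcp_pos: [0.4154, 0.3231, 0.1488]
eef_rot: [0.0, 0.707, 0.707, 0.002]
wrist_force: [-3.2, -2.2, 12.3]
width: 0.0354
finger_force: 31.5
```

Emit:
step_arm(steps="0 0 0.002 0;0 0 0 0;0 0 0 0;0 0 0 0;0 0 0 0", gripper=1)

```text
t: 6.5
tcp_pos: [0.4143, 0.3222, 0.1464]
eef_rot: [-0.0, 0.707, 0.707, -0.0]
wrist_force: [-0.3, -0.7, 0.3]
width: 0.085
finger_force: 0.0
```

Emit:
step_arm(steps="0 0 0.03 0;0 0 0.05 0;0 0 0.05 0;0 0 0.05 0;0 0 0.045 0")

```text
t: 7.0
tcp_pos: [0.4144, 0.3222, 0.3745]
eef_rot: [0.0, 0.707, 0.707, 0.001]
wrist_force: [1.0, 0.9, 0.4]
width: 0.0855
finger_force: 0.0
```

Emit:
step_arm(steps="0.034 -0.024 0 0;0.034 -0.024 0 0;0.034 -0.024 0 0;0.034 -0.024 0 0;0.034 -0.024 0 0", gripper=-1)

```text
t: 7.5
tcp_pos: [0.5857, 0.2013, 0.3715]
eef_rot: [-0.0, 0.707, 0.707, -0.0]
wrist_force: [0.5, 0.2, -0.5]
width: 0.0123
finger_force: 0.0
```

Emit:
step_arm(steps="0 0 0 0;0 0 0 0")

```text
t: 7.7
tcp_pos: [0.5851, 0.2016, 0.3707]
eef_rot: [-0.001, 0.708, 0.706, -0.001]
wrist_force: [-1.0, 0.3, 0.5]
width: -0.0001
finger_force: 0.0
```

```bash
python3 - <<'E'
from h import *
o=bot.observe();print(o["tcp_pos"],o["wrist_force"])
i=eyes.capture("scene")[150:300,300:500]; j=eyes.capture("side")[120:270,200:400]
f=lambda a:cv2.resize(a,None,fx=2.6,fy=3.9,interpolation=cv2.INTER_CUBIC) if 0 else cv2.resize(a,None,fx=2,fy=2,interpolation=cv2.INTER_CUBIC)
cv2.imwrite("pics/s3.png",np.hstack([f(i),f(j)]))
E
```

```text
[0.58510261 0.20162306 0.37067312] [-1.01941528  0.3130958   0.50215133]
```

View pics/s3.png

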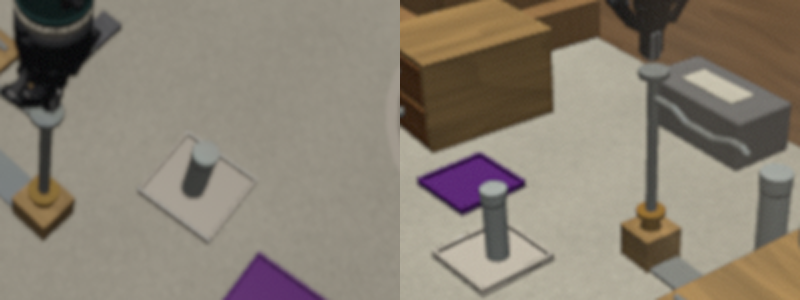

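The tube stands upright in the tray at left crop (200,170), and the closed fingers are over the cap. Next I press the post home.

Emit:
step_arm(steps="0 0 -0.008 0;0 0 -0.006 0;0 0 -0.004 0;0 0 -0.004 0;0 0 0 0")

```text
t: 8.3
tcp_pos: [0.5837, 0.2031, 0.3506]
eef_rot: [-0.0, 0.707, 0.707, 0.001]
wrist_force: [-1.4, 1.7, 3.3]
width: -0.0001
finger_force: 1.7
```

Emit:
step_arm(steps="0 0 -0.004 0;0 0 -0.004 0;0 0 0 0")

```text
t: 8.6
tcp_pos: [0.5838, 0.2031, 0.3425]
eef_rot: [-0.0, 0.707, 0.707, 0.0]
wrist_force: [-1.7, 2.3, 2.4]
width: -0.0001
finger_force: 2.0
```

Emit:
step_arm(steps="0 0 -0.003 0;0 0 -0.003 0;0 0 0 0")

```text
t: 8.9
tcp_pos: [0.5839, 0.203, 0.3377]
eef_rot: [-0.0, 0.707, 0.707, 0.001]
wrist_force: [-3.3, 1.0, 6.7]
width: 0.0003
finger_force: 3.5
```

Emit:
step_arm(steps="0 0 -0.003 0;0 0 0 0")

```text
t: 9.1
tcp_pos: [0.5837, 0.203, 0.3376]
eef_rot: [0.001, 0.707, 0.707, 0.002]
wrist_force: [-5.8, 0.4, 14.1]
width: 0.0
finger_force: 7.0
```

Emit:
step_arm(steps="0 0 -0.003 0;0 0 0 0")

```text
t: 9.3
tcp_pos: [0.5836, 0.2029, 0.3376]
eef_rot: [0.002, 0.707, 0.707, 0.004]
wrist_force: [-7.7, 0.7, 22.0]
width: 0.0
finger_force: 10.5
```

The post stopped at a tip height of 0.265 with force rising to 22 N, so it is home. Next I go over the bath and get behind it.

Emit:
step_arm(steps="0 0 0.035 0;0 0 0.035 0;-0.0055 -0.0435 0 -0.031;-0.0055 -0.0435 0 -0.031;-0.0055 -0.0435 0 -0.031")

```text
t: 9.8
tcp_pos: [0.5678, 0.0706, 0.3993]
eef_rot: [0.0, 0.74, 0.673, -0.0]
wrist_force: [-0.3, -0.9, -0.2]
width: -0.0001
finger_force: 0.0
```

Emit:
step_arm(steps="-0.0055 -0.0435 0 -0.031;-0.0055 -0.0435 0 -0.031;-0.0055 -0.0435 0 -0.031;-0.0055 -0.0435 0 -0.031;-0.0055 -0.0435 0 -0.031", gripper=0.4)

```text
t: 10.3
tcp_pos: [0.54, -0.1476, 0.399]
eef_rot: [-0.0, 0.79, 0.613, -0.0]
wrist_force: [-0.2, 0.4, -0.6]
width: 0.0599
finger_force: 0.0
```

Emit:
step_arm(steps="-0.0055 -0.0435 0 -0.031;-0.0055 -0.0435 0 -0.031;-0.0055 -0.0435 0 -0.031;0 0 0 0")

```text
t: 10.7
tcp_pos: [0.5227, -0.2815, 0.3975]
eef_rot: [-0.001, 0.819, 0.573, -0.002]
wrist_force: [0.0, 0.7, -0.7]
width: 0.0597
finger_force: 0.0
```

```bash
python3 - <<'E'
from h import *
im=eyes.capture("wrist");c=cal("wrist");np.savez("w2.npz",K=c[0],R=c[1],t=c[2])
cv2.imwrite("pics/w2.png",im); o=bot.observe(); print(o["tcp_pos"],o["eef_rot"],o["t"],o["width"])
h=.055
for p in((.550,-.202,-.339),):
  for a,b in((-h,-h),(h,-h),(h,h),(-h,h)): print(proj("wrist",[p[0]+np.cos(p[2])*a-np.sin(p[2])*b,p[1]+np.sin(p[2])*a+np.cos(p[2])*b,.16],c).round(0))
E
```

```text
[ 0.52329114 -0.2789508   0.3979339 ] [-0.0011161   0.81847321  0.57454299 -0.0008464 ] 10.75 0.05991081894713706
[271. 157.]
[371. 157.]
[376.  46.]
[265.  47.]
```

View pics/w2.png

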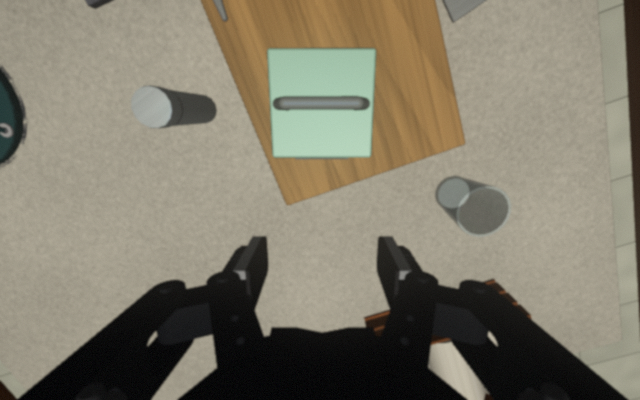

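The lid corners and handle match my prediction to 1–2 px (bath at 0.550, -0.202, yaw -0.34). The gripper is aligned behind it, so I go down and push.

Emit:
step_arm(steps="0 0 -0.045 0;0 0 -0.045 0;0 0 -0.045 0;0 0 -0.045 0;0 0 -0.031 0")

```text
t: 11.25
tcp_pos: [0.523, -0.2738, 0.1847]
eef_rot: [-0.002, 0.817, 0.577, -0.001]
wrist_force: [0.5, -0.6, -0.6]
width: 0.0602
finger_force: 0.0
```

Emit:
step_arm(steps="0.0033 0.0094 0 0;0.0033 0.0094 0 0;0.0033 0.0094 0 0;0.0033 0.0094 0 0")

```text
t: 11.65
tcp_pos: [0.5388, -0.238, 0.1921]
eef_rot: [0.003, 0.817, 0.577, 0.001]
wrist_force: [-0.3, -1.7, -0.1]
width: 0.0598
finger_force: 0.7
```

Emit:
step_arm(steps="0.0033 0.0094 0 0;0.0033 0.0094 0 0;0.0033 0.0094 0 0;0.006 0.0081 0 0.0485;0.0056 0.0084 0 0.0485")

```text
t: 12.15
tcp_pos: [0.5591, -0.1931, 0.189]
eef_rot: [0.0, 0.788, 0.616, 0.0]
wrist_force: [-0.1, -0.9, -1.5]
width: 0.06
finger_force: 0.6
```

Emit:
step_arm(steps="0.0052 0.0087 0 0.0485;0.0048 0.0089 0 0.0485;0.0043 0.0091 0 0.0485;0.0039 0.0093 0 0.0485;0.0034 0.0095 0 0.0485")

```text
t: 12.65
tcp_pos: [0.5807, -0.1476, 0.1889]
eef_rot: [0.0, 0.707, 0.707, 0.0]
wrist_force: [0.1, -1.4, -0.7]
width: 0.06
finger_force: 0.6
```

```bash
python3 - <<'E'
from h import *
o=bot.observe(); print(o["tcp_pos"],o["eef_rot"],o["t"],o["wrist_force"])
im=eyes.capture("wrist");c=cal("wrist");np.savez("w3.npz",K=c[0],R=c[1],t=c[2])
sc=eyes.capture("scene")[95:245,155:355]
cv2.imwrite("pics/w3.png",np.hstack([im[100:400] if 0 else cv2.resize(im,(480,300)),cv2.resize(sc,(320,240))[:,:] if 0 else cv2.resize(sc,(320,300))]))
h=.055
for p in((.580,-.082,0),):
  for a,b in((-h,-h),(h,-h),(h,h),(-h,h)): print((proj("wrist",[p[0]+a,p[1]+b,.16],c)*.75).round(0))
E
```

```text
[ 0.58071585 -0.14758308  0.1888844 ] [8.70973188e-05 7.07295768e-01 7.06917725e-01 1.38414996e-04] 12.65 [ 0.06313463 -1.39748449 -0.72986505]
[136. 207.]
[339. 208.]
[377. -38.]
[ 97. -39.]
```

View pics/w3.png

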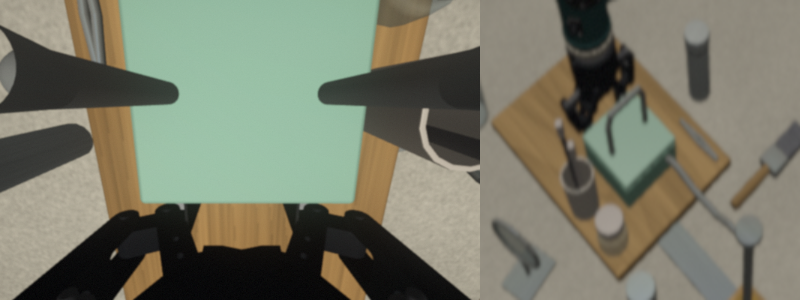

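The bath is square to the shelf with its rear lid edge at (142..357, 203), which puts it at x≈0.586, y≈-0.080, in line with the hook. I push straight ahead.

Emit:
step_arm(steps="0 0.01 0 0;0 0.01 0 0;0 0.01 0 0;0 0.01 0 0;0 0.01 0 0")

```text
t: 13.25
tcp_pos: [0.5802, -0.0974, 0.189]
eef_rot: [0.0, 0.708, 0.706, 0.0]
wrist_force: [-0.0, -1.4, 0.0]
width: 0.0598
finger_force: 0.0
```

Emit:
step_arm(steps="0 0.01 0 0;0 0.01 0 0;0 0.01 0 0;0 0.005 0 0;0 0 0 0")

```text
t: 13.75
tcp_pos: [0.5803, -0.0623, 0.1889]
eef_rot: [-0.0, 0.708, 0.707, 0.0]
wrist_force: [0.5, -0.3, 0.2]
width: 0.0596
finger_force: 0.0
```

```bash
python3 - <<'E'
from h import *
o=bot.observe(); print(o["tcp_pos"],o["t"],o["wrist_force"])
im=eyes.capture("wrist")
sc=eyes.capture("side")[145:285,320:470]
cv2.imwrite("pics/w4.png",np.hstack([cv2.resize(im,(480,300)),cv2.resize(sc,(320,300),interpolation=cv2.INTER_CUBIC)]))
E
```

```text
[ 0.58029322 -0.06234752  0.1888834 ] 13.75 [ 0.50501165 -0.34433343  0.19911935]
```

View pics/w4.png

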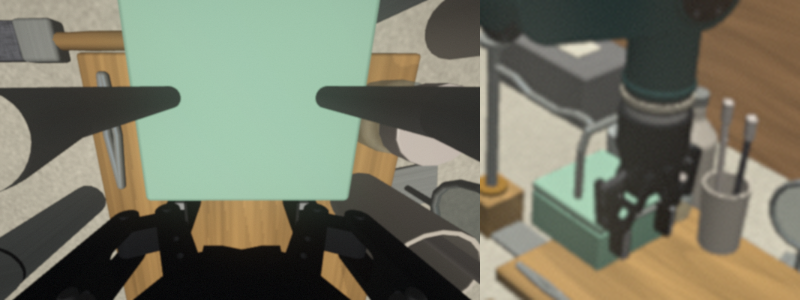

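The bath is still square and its bar is just short of the hook tip. I push a little further, then regrip so that one finger leads and the gripper body stays clear of the hook.

Emit:
step_arm(steps="0 0.006 0 0;0 0.006 0 0;0 0.006 0 0;0 0.004 0 0;0 0 0 0")

```text
t: 14.35
tcp_pos: [0.5804, -0.0405, 0.189]
eef_rot: [-0.0, 0.708, 0.707, 0.0]
wrist_force: [0.2, -0.3, 0.5]
width: 0.0595
finger_force: 0.1
```

Emit:
step_arm(steps="0 -0.02 0 0;0 -0.03 0 0;0 -0.03 0 0;0 0 0.04 0;0 0 0.05 0")

```text
t: 14.85
tcp_pos: [0.5789, -0.1217, 0.2758]
eef_rot: [-0.004, 0.709, 0.706, -0.002]
wrist_force: [0.4, -0.2, 0.2]
width: 0.0601
finger_force: 0.0
```

Emit:
step_arm(steps="0 0 0.05 0;0 0 0.05 0;0 0 0 0.15;0 0 0 0.15;0 0 0 0.15", gripper=1)

```text
t: 15.35
tcp_pos: [0.5804, -0.1209, 0.3795]
eef_rot: [0.0, 0.53, 0.848, 0.001]
wrist_force: [0.1, 0.2, 0.0]
width: 0.0858
finger_force: 0.0
```

Emit:
step_arm(steps="0 0 0 0.15;0 0 0 0.15;0 0 0 0.15;0 0 0 0.15;0 0 0 0.15")

```text
t: 15.85
tcp_pos: [0.5804, -0.1209, 0.3787]
eef_rot: [-0.0, 0.182, 0.983, 0.001]
wrist_force: [-0.0, -0.7, 0.1]
width: 0.0854
finger_force: 0.0
```

Emit:
step_arm(steps="0 0 0 0.15;0 0 0 0.15;0 0 0 0.07;0 0 0 0")

```text
t: 16.25
tcp_pos: [0.5804, -0.121, 0.3787]
eef_rot: [-0.0, 0.001, 1.0, 0.001]
wrist_force: [0.0, -0.0, 0.3]
width: 0.0853
finger_force: 0.0
```

```bash
cat > bath.py <<'E'
from h import *
def look(tag):
    o=bot.observe(); print(o["tcp_pos"].round(4) if hasattr(o["tcp_pos"],"round") else o["tcp_pos"],np.round(o["eef_rot"],3),o["t"],np.round(o["wrist_force"],1))
    for n in("scene","side"):
        im=eyes.capture(n); cv2.imwrite(f"pics/{tag}_{n}.png",im)
        hsv=cv2.cvtColor(im,cv2.COLOR_BGR2HSV)
        m=cv2.inRange(hsv,(60,35,110),(95,255,255))
        k,l,s,ce=cv2.connectedComponentsWithStats(m)
        i=1+np.argmax(s[1:,4]); r=cv2.minAreaRect(np.argwhere(l==i)[:,::-1].astype(np.float32))
        print(n,s[i],"lid->",ray(n,*ce[i],.16).round(4),cv2.boxPoints(r).round(0).tolist(),[ray(n,*p,.16).round(3)[:2].tolist() for p in cv2.boxPoints(r)])
E
python3 -c "
from bath import *
look('a')"
```

```text
[ 0.5804 -0.121   0.3787] [-0.     0.001  1.     0.001] 16.25 [ 0.  -0.   0.3]
scene [247 175  46  38 730] lid-> [0.6033 0.0295 0.16  ] [[246.0, 188.0], [266.0, 170.0], [292.0, 196.0], [274.0, 216.0]] [[0.637, -0.02], [0.564, -0.029], [0.571, 0.08], [0.642, 0.086]]
side [ 340  212   63   50 1409] lid-> [0.5688 0.011  0.16  ] [[337.0, 229.0], [368.0, 197.0], [405.0, 232.0], [374.0, 265.0]] [[0.515, 0.069], [0.68, 0.135], [0.633, -0.04], [0.489, -0.084]]
```

Emit:
step_arm(steps="0.005 0 -0.045 0;0 0 -0.045 0;0 0 -0.045 0;0 0 -0.045 0;0 0 -0.016 0")

```text
t: 16.85
tcp_pos: [0.5826, -0.1204, 0.1764]
eef_rot: [-0.005, 0.002, 1.0, 0.002]
wrist_force: [-0.1, -0.9, 0.1]
width: 0.0853
finger_force: 0.0
```

Emit:
step_arm(steps="0 0.01 0 0;0 0.01 0 0;0 0.01 0 0;0 0.005 0 0;0 0 0 0")

```text
t: 17.35
tcp_pos: [0.5861, -0.0853, 0.1849]
eef_rot: [0.002, 0.001, 1.0, -0.0]
wrist_force: [-0.4, -0.3, -0.4]
width: 0.0852
finger_force: 0.0
```

Emit:
step_arm(steps="0 0.006 0 0;0 0.006 0 0;0 0 0 0")

```text
t: 17.65
tcp_pos: [0.5857, -0.0739, 0.1837]
eef_rot: [0.001, 0.002, 1.0, 0.0]
wrist_force: [0.7, -0.9, 2.0]
width: 0.085
finger_force: 1.2
```

```bash
python3 -c "
from bath import *
look('b')"
```

```text
[ 0.5857 -0.0739  0.1837] [0.001 0.002 1.    0.   ] 17.65 [ 0.7 -0.9  2. ]
scene [250 191  47  27 103] lid-> [0.6231 0.0611 0.16  ] [[246.0, 211.0], [250.0, 191.0], [296.0, 200.0], [292.0, 220.0]] [[0.68, 0.028], [0.635, -0.009], [0.571, 0.094], [0.618, 0.128]]
side [ 336  211   47   51 1216] lid-> [0.5524 0.019  0.16  ] [[334.0, 225.0], [373.0, 208.0], [391.0, 250.0], [353.0, 267.0]] [[0.522, 0.088], [0.65, 0.087], [0.556, -0.07], [0.448, -0.062]]
```

Emit:
step_arm(steps="0 0.006 0 0;0 0.006 0 0;0 0 0 0")

```text
t: 18.05
tcp_pos: [0.5856, -0.0615, 0.1836]
eef_rot: [0.001, 0.001, 1.0, 0.0]
wrist_force: [1.0, -1.9, 4.2]
width: 0.0856
finger_force: 2.4
```

Emit:
step_arm(steps="0 0.006 0 0;0 0.006 0 0;0 0 0 0")

```text
t: 18.35
tcp_pos: [0.5852, -0.0491, 0.1829]
eef_rot: [-0.0, 0.001, 1.0, 0.001]
wrist_force: [-0.0, 0.8, -0.4]
width: 0.0851
finger_force: 0.0
```

```bash
python3 -c "
from bath import *
look('c')"
```

```text
[ 0.5852 -0.0491  0.1829] [-0.     0.001  1.     0.001] 18.35 [-0.   0.8 -0.4]
scene [261 198  51  34 748] lid-> [0.6099 0.1086 0.16  ] [[260.0, 202.0], [283.0, 181.0], [312.0, 212.0], [289.0, 232.0]] [[0.638, 0.034], [0.555, 0.029], [0.568, 0.145], [0.647, 0.146]]
side [ 323  209   51   45 1158] lid-> [0.545  0.0467 0.16  ] [[321.0, 221.0], [366.0, 204.0], [381.0, 243.0], [336.0, 260.0]] [[0.507, 0.118], [0.648, 0.111], [0.557, -0.035], [0.437, -0.02]]
```

The force dropped to zero and the bath jumped forward, so it probably dropped off. I back away and measure.

Emit:
step_arm(steps="0 -0.02 0 0;0 -0.03 0 0;0 -0.02 0 0;0 0 0.04 0;0 0 0.05 0")

```text
t: 18.95
tcp_pos: [0.5834, -0.1205, 0.2682]
eef_rot: [-0.006, 0.002, 1.0, 0.002]
wrist_force: [1.7, 0.2, 0.1]
width: 0.0857
finger_force: 0.0
```

Emit:
step_arm(steps="-0.02 -0.02 0.05 0;-0.04 -0.02 0.02 0;-0.04 -0.02 0 0;-0.04 -0.02 0 0;-0.04 -0.02 0 0")

```text
t: 19.45
tcp_pos: [0.4062, -0.2178, 0.3353]
eef_rot: [-0.001, 0.001, 1.0, 0.001]
wrist_force: [0.9, -0.2, -0.3]
width: 0.0853
finger_force: 0.0
```

Emit:
step_arm(steps="-0.04 0 0 0;-0.04 0 0 0;0 0 0 0;0 0 0 0;0 0 0 0")

```text
t: 19.95
tcp_pos: [0.3285, -0.2177, 0.3359]
eef_rot: [-0.0, 0.001, 1.0, 0.001]
wrist_force: [0.7, 0.7, 1.1]
width: 0.0856
finger_force: 0.0
```

```bash
cat > fit.py <<'E'
from bath import *
from scipy.optimize import least_squares
from scipy.spatial.transform import Rotation as Ro
def fit(tag):
    look(tag); h=.055
    C={n:cal(n) for n in("scene","side")}; D={}
    for n in C:
        im=cv2.imread(f"pics/{tag}_{n}.png"); hsv=cv2.cvtColor(im,cv2.COLOR_BGR2HSV)
        m=cv2.inRange(hsv,(55,35,40),(98,255,255)); k,l,s,_=cv2.connectedComponentsWithStats(m)
        i=1+np.argmax(s[1:,4]); D[n]=cv2.GaussianBlur((cv2.morphologyEx((l==i)*np.uint8(255),cv2.MORPH_CLOSE,np.ones((7,7))))/255.,(0,0),2)
    P=np.array([[a,b,c] for a in(-h,h) for b in(-h,h) for c in(.012,.07)])
    def f(p):
        r=[]
        X=Ro.from_euler("xyz",p[3:]).apply(P)+p[:3]
        for n in C:
            K,R,t=C[n]; q=(X@R.T+t)@K.T; q=q[:,:2]/q[:,2:]
            g=np.zeros((400,640),np.uint8); cv2.fillConvexPoly(g,cv2.convexHull((q*16).astype(np.int32)),255,cv2.LINE_AA,4)
            r.append((cv2.GaussianBlur(g/255.,(0,0),2)-D[n])[140:300,220:420].ravel())
        return np.r_[tuple(r)]
    best=min((least_squares(f,[.585,y,z,0,0,0],diff_step=None,x_scale=[.01,.01,.01,.1,.1,.1],method="trf",jac=lambda p:np.stack([(f(p+e)-f(p-e))/(2*e.sum()) for e in np.diag([.002]*3+[.02]*3)],1)) for y,z in((.09,.08),(.11,.075))),key=lambda q:q.cost)
    print("fit",best.x.round(4),best.cost, "bar",(best.x[:3]+Ro.from_euler("xyz",best.x[3:]).apply([0,0,.15])).round(4))
E
python3 -c "
from fit import *
fit('d')"
```

```text
[ 0.3285 -0.2177  0.3359] [-0.     0.001  1.     0.001] 19.95 [0.7 0.7 1.1]
scene [271 199  48  40 984] lid-> [0.6072 0.1328 0.16  ] [[271.0, 217.0], [288.0, 193.0], [321.0, 218.0], [304.0, 241.0]] [[0.649, 0.084], [0.572, 0.065], [0.563, 0.174], [0.638, 0.189]]
side [317 205  19  26 319] lid-> [0.5308 0.1243 0.16  ] [[316.0, 229.0], [318.0, 204.0], [335.0, 205.0], [334.0, 230.0]] [[0.476, 0.1], [0.55, 0.188], [0.583, 0.155], [0.506, 0.07]]
fit [ 0.5803  0.1003  0.0681 -0.4568  0.3654 -0.0216] 3224.2929911925885 bar [0.6298 0.1654 0.1938]
```

Emit:
step_arm(steps="-0.015 0.045 0 0;-0.015 0.045 0 0;-0.01 0.045 0 0;0 0.045 0 0;0 0.045 0 0")

```text
t: 20.55
tcp_pos: [0.2879, 0.009, 0.3367]
eef_rot: [0.001, 0.002, 1.0, 0.0]
wrist_force: [0.4, 0.7, -0.1]
width: 0.0853
finger_force: 0.0
```

Emit:
step_arm(steps="0 0.045 0 0;0 0.045 0 0;0 0.045 0 0;0 0.045 0 0;0 0.045 0 0")

```text
t: 21.05
tcp_pos: [0.2875, 0.2352, 0.3364]
eef_rot: [0.0, 0.0, 1.0, 0.0]
wrist_force: [1.1, 0.2, -0.1]
width: 0.0852
finger_force: 0.0
```

Emit:
step_arm(steps="-0.02 0.045 0 0;-0.02 0.045 0 0;-0.02 0.045 0 0;-0.02 0.045 0 0;0 0 0 0")

```text
t: 21.55
tcp_pos: [0.2048, 0.4171, 0.3347]
eef_rot: [-0.002, -0.003, 1.0, -0.0]
wrist_force: [0.2, 0.3, -1.1]
width: 0.0853
finger_force: 0.0
```

```bash
python3 -c "
from fit import *
fit('e');fit('f')"
```

```text
[0.2048 0.4171 0.3347] [-0.002 -0.003  1.    -0.   ] 21.55 [ 0.2  0.3 -1.1]
scene [265 209  51  27 105] lid-> [0.6249 0.1323 0.16  ] [[263.0, 232.0], [265.0, 209.0], [315.0, 214.0], [313.0, 237.0]] [[0.69, 0.101], [0.644, 0.058], [0.566, 0.156], [0.615, 0.196]]
side [322 207  60  29 882] lid-> [0.5662 0.076  0.16  ] [[321.0, 219.0], [371.0, 197.0], [382.0, 221.0], [332.0, 244.0]] [[0.511, 0.126], [0.686, 0.13], [0.625, 0.029], [0.467, 0.031]]
fit [ 0.5715  0.0939  0.0745 -0.4454  0.3678 -0.077 ] 1588.2947464418262 bar [0.625  0.1546 0.2008]
[0.207  0.4136 0.3354] [-0.001 -0.     1.    -0.001] 21.65 [ 0.2  0.7 -0. ]
scene [266 210  50  26  99] lid-> [0.6222 0.1331 0.16  ] [[264.0, 233.0], [266.0, 210.0], [315.0, 214.0], [313.0, 237.0]] [[0.689, 0.104], [0.644, 0.061], [0.566, 0.157], [0.613, 0.197]]
side [320 205  60  31 939] lid-> [0.5653 0.0806 0.16  ] [[319.0, 221.0], [331.0, 196.0], [379.0, 218.0], [367.0, 244.0]] [[0.502, 0.121], [0.604, 0.2], [0.628, 0.042], [0.53, -0.019]]
fit [ 0.5715  0.0939  0.0745 -0.4454  0.3678 -0.077 ] 1588.2947464418262 bar [0.625  0.1546 0.2008]
```

Emit:
step_arm(steps="0 0 0 0;0 0 0 0;0 0 0 0;0 0 0 0;0 0 0 0")

```text
t: 22.25
tcp_pos: [0.2082, 0.4119, 0.3366]
eef_rot: [0.0, 0.002, 1.0, 0.0]
wrist_force: [0.1, 0.1, -0.4]
width: 0.0855
finger_force: 0.0
```

Emit:
step_arm(steps="0 0 0 0;0 0 0 0;0 0 0 0;0 0 0 0;0 0 0 0")

```text
t: 22.75
tcp_pos: [0.2079, 0.4122, 0.3365]
eef_rot: [0.0, 0.002, 1.0, 0.0]
wrist_force: [0.6, 0.3, -0.5]
width: 0.0854
finger_force: 0.0
```

```bash
sed -i 's/i=1+np.argmax(s\[1:,4\]); D\[n\]/i=max(range(1,k),key=lambda j:(l[195:250,260:400]==j).sum()); print(n,s[i]); D[n]/; s/(55,35,40)/(60,45,35)/' fit.py; python3 -c "
from fit import *
fit('g')
for n,(u,v) in(('scene',(290,215)),('side',(350,225))):
    h=cv2.cvtColor(cv2.imread(f'pics/g_{n}.png'),cv2.COLOR_BGR2HSV)
    for vv in range(v-30,v+46,5): print(vv,[tuple(int(a) for a in h[vv,uu]) for uu in range(u-32,u+33,8)])
"
```

```text
[0.2079 0.4122 0.3365] [0.    0.002 1.    0.   ] 22.75 [ 0.6  0.3 -0.5]
scene [268 194  50  44 802] lid-> [0.6058 0.1194 0.16  ] [[268.0, 213.0], [291.0, 190.0], [318.0, 218.0], [296.0, 240.0]] [[0.646, 0.071], [0.562, 0.064], [0.569, 0.169], [0.651, 0.173]]
side [320 204  59  32 981] lid-> [0.5649 0.0834 0.16  ] [[318.0, 220.0], [332.0, 194.0], [379.0, 218.0], [365.0, 245.0]] [[0.504, 0.127], [0.612, 0.204], [0.626, 0.042], [0.525, -0.018]]
scene [269 215  50  31 347]
side [ 320  205   58   48 1382]
fit [ 0.5853  0.1093  0.0684 -0.327   0.2399 -0.0701] 843.1242656744963 bar [0.6223 0.155  0.2064]
185 [(18, 116, 143), (17, 119, 131), (18, 120, 125), (17, 64, 99), (18, 117, 131), (20, 96, 119), (22, 32, 121), (22, 32, 142), (19, 65, 125)]
190 [(18, 117, 139), (18, 118, 143), (18, 118, 125), (17, 118, 127), (30, 12, 110), (47, 19, 118), (24, 26, 50), (21, 34, 141), (17, 123, 104)]
195 [(18, 119, 131), (18, 116, 136), (18, 118, 136), (18, 112, 123), (64, 30, 129), (63, 26, 120), (53, 18, 56), (18, 121, 112), (22, 36, 129)]
200 [(18, 118, 127), (18, 119, 135), (18, 116, 139), (64, 35, 15
[... 3259 characters left out ...]
(19, 117, 74), (25, 25, 110), (57, 30, 86), (65, 48, 91), (25, 31, 150), (20, 69, 151), (18, 119, 144), (18, 122, 144)]
255 [(24, 32, 168), (35, 14, 108), (43, 14, 127), (35, 12, 128), (25, 28, 155), (18, 103, 143), (18, 118, 141), (18, 123, 160), (18, 125, 151)]
260 [(26, 32, 168), (22, 33, 170), (36, 11, 121), (39, 14, 127), (18, 121, 147), (18, 121, 145), (18, 118, 140), (17, 120, 142), (17, 124, 162)]
265 [(24, 30, 171), (23, 32, 166), (21, 41, 162), (18, 122, 165), (18, 122, 159), (18, 121, 148), (18, 120, 145), (17, 123, 139), (18, 121, 147)]
270 [(23, 32, 169), (23, 35, 160), (18, 123, 151), (19, 33, 130), (18, 123, 162), (18, 122, 150), (18, 121, 148), (18, 123, 145), (17, 126, 140)]
```

```bash
sed -i 's/(60,45,35),(98,255,255)/(56,23,52),(80,255,255)/' fit.py; python3 -c "
from fit import *
fit('h')"
```

```text
[0.2079 0.4122 0.3364] [-0.     0.002  1.     0.   ] 22.85 [ 0.3 -0.1  0.3]
scene [267 211  50  26 110] lid-> [0.6253 0.1363 0.16  ] [[265.0, 233.0], [267.0, 211.0], [316.0, 215.0], [314.0, 238.0]] [[0.689, 0.108], [0.644, 0.065], [0.567, 0.16], [0.614, 0.2]]
side [321 206  60  30 922] lid-> [0.5657 0.0786 0.16  ] [[320.0, 222.0], [331.0, 196.0], [380.0, 218.0], [369.0, 244.0]] [[0.501, 0.117], [0.601, 0.196], [0.631, 0.041], [0.534, -0.021]]
scene [ 266  191   53   53 1523]
side [ 321  205   61   49 1966]
fit [ 0.5854  0.094   0.0732 -0.2173  0.1885  0.0009] 201.12780348220394 bar [0.6128 0.1263 0.2171]
```

```bash
cat > fit2.py <<'E'
from h import *
from scipy.optimize import least_squares
from scipy.spatial.transform import Rotation as Ro
h=.055
BOX=np.array([[a,b,c] for a in(-h,h) for b in(-h,h) for c in(.012,.07)]); LID=BOX[BOX[:,2]>.05]
C={n:cal(n) for n in("scene","side")}
def masks(im,win):
    x0,y0,x1,y1=win; w=np.zeros(im.shape[:2],np.uint8); w[y0:y1,x0:x1]=1
    hsv=cv2.cvtColor(im,cv2.COLOR_BGR2HSV); m=cv2.inRange(hsv,(56,23,52),(80,255,255))*w
    k,l,s,_=cv2.connectedComponentsWithStats(m); m=np.uint8(l==1+np.argmax(s[1:,4]))
    th,_=cv2.threshold(hsv[...,2][m>0],0,255,cv2.THRESH_OTSU)
    out=[]
    for q in(m,m*np.uint8(hsv[...,2]>th)):
        k,l,s,_=cv2.connectedComponentsWithStats(q); q=np.uint8(l==1+np.argmax(s[1:,4]))
        hull=cv2.convexHull(np.argwhere(q)[:,::-1].astype(np.int32)); g=np.zeros(im.shape[:2],np.uint8); cv2.fillConvexPoly(g,hull,255)
        out.append(cv2.GaussianBlur(g/255.,(0,0),2))
    return out
def fit(ims,wins,p0):
    T={n:masks(ims[n],wins[n]) for n in C}
    def f(p):
        r=[];Rm=Ro.from_euler("xyz",p[3:])
        for n in C:
            K,R,t=C[n]
            for P,M in zip((BOX,LID),T[n]):
                q=((Rm.apply(P)+p[:3])@R.T+t)@K.T; q=q[:,:2]/q[:,2:]
                g=np.zeros((400,640),np.uint8); cv2.fillConvexPoly(g,cv2.convexHull((q*16).round().astype(np.int32)),255,cv2.LINE_AA,4)
                x0,y0,x1,y1=wins[n]; r.append((cv2.GaussianBlur(g/255.,(0,0),2)-M)[y0:y1,x0:x1].ravel())
        return np.r_[tuple(r)]
    J=lambda p:np.stack([(f(p+e)-f(p-e))/(2*e.sum()) for e in np.diag([.002]*3+[.02]*3)],1)
    q=least_squares(f,p0,jac=J,x_scale=[.01]*3+[.1]*3); Rm=Ro.from_euler("xyz",q.x[3:])
    print(q.x.round(3),round(q.cost,1),"bar",(q.x[:3]+Rm.apply([0,0,.15])).round(4),"tilt",round(float(np.arccos(Rm.as_matrix()[2,2])),3))
E
python3 - <<'E'
from fit2 import *
rd=lambda t,n:cv2.imread(f"pics/{t}{n}.png")
fit({"scene":cv2.imread("pics/scene0.png"),"side":cv2.imread("pics/side0.png")},{"scene":(195,95,262,170),"side":(390,250,490,340)},[.55,-.2,.09,0,0,-.34])
w={"scene":(255,180,330,255),"side":(312,195,400,265)}
for t in "egh": fit({n:rd(t+"_",n) for n in C},w,[.585,.1,.078,-.1,0,0])
E
```

```text
[ 0.548 -0.205  0.088 -0.003  0.027 -0.364] 88.7 bar [ 0.5517 -0.2062  0.2382] tilt 0.027
[ 0.592  0.092  0.073 -0.133 -0.009  0.036] 373.1 bar [0.5899 0.1116 0.2217] tilt 0.133
[ 0.592  0.11   0.07  -0.015 -0.018  0.052] 380.2 bar [0.5895 0.1123 0.22  ] tilt 0.023
[ 0.593  0.099  0.072 -0.087 -0.029  0.051] 375.0 bar [0.5881 0.1119 0.2211] tilt 0.092
```

The fit was validated on the start frame, where it recovers the bath's pose. It now shows the bar in the dip (y≈0.112, x≈0.589) with the bath swinging by about ±0.1 rad, so I let it settle.

Emit:
step_arm(steps="0 0 0 0;0 0 0 0;0 0 0 0;0 0 0 0;0 0 0 0")

```text
t: 23.45
tcp_pos: [0.2079, 0.4122, 0.3365]
eef_rot: [0.0, 0.002, 1.0, 0.0]
wrist_force: [-0.2, -0.1, -0.9]
width: 0.0853
finger_force: 0.0
```

Emit:
step_arm(steps="0 0 0 0;0 0 0 0;0 0 0 0;0 0 0 0;0 0 0 0")

```text
t: 23.95
tcp_pos: [0.2079, 0.4122, 0.3365]
eef_rot: [0.0, 0.002, 1.0, 0.0]
wrist_force: [0.2, 0.7, -0.0]
width: 0.0855
finger_force: 0.0
```

Emit:
step_arm(steps="0 0 0 0;0 0 0 0;0 0 0 0;0 0 0 0;0 0 0 0")

```text
t: 24.45
tcp_pos: [0.2079, 0.4122, 0.3365]
eef_rot: [0.0, 0.002, 1.0, 0.0]
wrist_force: [-0.3, 0.1, 0.4]
width: 0.0854
finger_force: 0.0
```

Emit:
step_arm(steps="0 0 0 0;0 0 0 0;0 0 0 0;0 0 0 0;0 0 0 0")

```text
t: 24.95
tcp_pos: [0.2079, 0.4122, 0.3365]
eef_rot: [0.0, 0.002, 1.0, 0.0]
wrist_force: [-0.1, 0.5, -0.8]
width: 0.0855
finger_force: 0.0
```

Emit:
step_arm(steps="0 0 0 0;0 0 0 0;0 0 0 0;0 0 0 0;0 0 0 0")

```text
t: 25.45
tcp_pos: [0.2079, 0.4122, 0.3365]
eef_rot: [0.0, 0.002, 1.0, 0.0]
wrist_force: [0.2, -0.7, -0.6]
width: 0.0854
finger_force: 0.0
```

Emit:
step_arm(steps="0 0 0 0;0 0 0 0;0 0 0 0;0 0 0 0;0 0 0 0")

```text
t: 25.95
tcp_pos: [0.2079, 0.4122, 0.3365]
eef_rot: [0.0, 0.002, 1.0, 0.0]
wrist_force: [0.4, -0.5, -0.5]
width: 0.0855
finger_force: 0.0
```

Emit:
step_arm(steps="0 0 0 0;0 0 0 0;0 0 0 0;0 0 0 0;0 0 0 0")

```text
t: 26.45
tcp_pos: [0.2079, 0.4122, 0.3365]
eef_rot: [0.0, 0.002, 1.0, 0.0]
wrist_force: [0.1, -0.1, -0.5]
width: 0.0852
finger_force: 0.0
```

Emit:
step_arm(steps="0 0 0 0;0 0 0 0;0 0 0 0;0 0 0 0;0 0 0 0")

```text
t: 26.95
tcp_pos: [0.2079, 0.4122, 0.3365]
eef_rot: [0.0, 0.002, 1.0, 0.0]
wrist_force: [-0.3, 0.5, -0.2]
width: 0.0853
finger_force: 0.0
```

Emit:
step_arm(steps="0 0 0 0;0 0 0 0;0 0 0 0;0 0 0 0;0 0 0 0")

```text
t: 27.45
tcp_pos: [0.2079, 0.4122, 0.3365]
eef_rot: [-0.0, 0.002, 1.0, 0.0]
wrist_force: [-0.2, 0.0, 0.4]
width: 0.0853
finger_force: 0.0
```

Emit:
step_arm(steps="0 0 0 0;0 0 0 0;0 0 0 0;0 0 0 0;0 0 0 0")

```text
t: 27.95
tcp_pos: [0.2079, 0.4122, 0.3365]
eef_rot: [-0.0, 0.002, 1.0, 0.0]
wrist_force: [0.4, -0.1, 0.3]
width: 0.0854
finger_force: 0.0
```

```bash
python3 - <<'E'
from fit2 import *
w={"scene":(255,180,330,255),"side":(312,195,400,265)}
for k in range(6):
    fit({n:eyes.capture(n) for n in C},w,[.59,.105,.072,-.03,0,.04])
print(bot.observe()["t"])
E
```

```text
[ 0.592  0.112  0.072  0.015 -0.025  0.041] 398.5 bar [0.5881 0.1099 0.2219] tilt 0.029
[ 0.591  0.111  0.072  0.006 -0.017  0.047] 395.9 bar [0.5888 0.1105 0.2221] tilt 0.018
[ 0.592  0.112  0.072  0.012 -0.022  0.05 ] 399.2 bar [0.5884 0.1105 0.2217] tilt 0.025
[ 0.592  0.113  0.072  0.018 -0.026  0.034] 396.7 bar [0.5881 0.1097 0.222 ] tilt 0.031
[ 0.591  0.112  0.072  0.009 -0.008  0.044] 403.8 bar [0.5896 0.1105 0.2219] tilt 0.012
[ 0.592  0.112  0.072  0.009 -0.033  0.03 ] 392.2 bar [0.5874 0.1106 0.2217] tilt 0.035
28.55
```

The bath is at rest, level, and hanging in the middle of the dip. I hand the job in.

```bash
python3 -c "
from h import *
print(bot.sign_off())"
```

```text
the job is handed in; nothing more can be done
None
```

I've handed the job in: the tube stands in the white tray, the post is pressed home, and at the last check (28.6 s) the bath hung level and still in the middle of the hook's dip; the hand-in gave no verdict.

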